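# Test the bench's emergency stop

### The job

Test the emergency stop on the box screwed to the bench, using the fingertips only: press the winged mushroom button in until it latches and stays in by itself, then push one of its wings round clockwise (seen from above) until the latch lets go and the button pops out again, and let the head spring back. Do not grip the head or a wing, do not press the small round start button on the same box, and leave the tape measure, the wood offcut and the screw box where they are.

Things in the scene. Friction and masses are not known exactly. Their poses are not given: they have to be found in the camera images.
- stop_box: Grey box, 88 x 170 x 45 mm (x, y, z), on a 106 x 190 mm steel foot plate, screwed to the bench: it cannot move. Origin: on the bench, under the axis of the mushroom button. z up; y along the box towards the start button (box from y = -55 to +115 mm); x across it, away from the robot at yaw 0. Box top at z = 45 mm; a 44 mm wide collar round the button's neck reaches z = 48 mm.
- stop_top (a point): Centre of the flat top (28 mm wide) of the black mushroom cap, 56 mm in diameter with two white curved arrows; press here, straight down. 86 mm above the bench when the button is out, about 77.5 mm when latched in. The cap is 22 mm high; the head turns about the vertical axis through this point.
- stop_button (a joint): How far the mushroom button is pressed, in m: 0 out, end stop 0.0125. A spring pushes it out (4 N at 0, 8 N at the end, 1 or 2 N more in passing the latch). Pressed beyond about 0.0105 it latches and then stays at about 0.0086 when let go; it springs out to 0 when the head is twisted to its release angle.
- stop_head (a joint): Twist of the mushroom head, in rad, positive clockwise seen from above: 0 at rest, stop at 0.9. A weak spring (0.04 to 0.085 N m) turns it back to 0 when let go. The latch lets go at about 0.45.
- stop_cap: The round mushroom cap without its wings. Origin: on the axis, at the centre of its underside (64 mm above the bench when out, 55.5 mm when latched); turns with the head. Two straight wings opposite each other stick out from it, each 14 mm thick and 16 mm high, out to 54 mm from the axis, undersides level with the cap's underside.
- front_wing_push: The half of the front wing (along -x of the box at rest) whose upright face is pushed to turn the head clockwise; that face looks along -y of the head (-y of the box at rest). 28 x 7 x 16 mm; origin: its centre, 40 mm from the axis and 3.5 mm to the -y side of the wing's middle plane. Its axes turn with the head.
- front_wing_back: The other half of the front wing (28 x 7 x 16 mm, origin at its centre), whose face looks to +y of the head.
- rear_wing_push: The half of the rear wing (the same wing on the opposite side, along +x of the box at rest) whose face is pushed to turn the head clockwise; that face looks along +y of the head. 28 x 7 x 16 mm, origin at its centre, 40 mm from the axis.
- rear_wing_back: The other half of the rear wing (28 x 7 x 16 mm, origin at its centre), whose face looks to -y of the head.
- start_button (a joint): How far the small start button is pressed, in m: 0 out, 0.005 fully in (spring, 2 to 4 N). It must stay out.
- start_top (a point): Centre of the top of the small round start button, 23 mm in diameter, 56 mm above the bench, 85 mm from the mushroom's axis along +y of the box, in a 33 mm wide steel ring.
- tape_measure: Loose yellow and black tape measure, 72 x 85 x 35 mm, beside the -y end of the box; origin at the centre of its underside. Leave alone.
- offcut: Loose block of pale wood, 55 x 90 x 34 mm, beyond the +y end of the box; origin at the centre of its underside. Leave alone.
- screw_box: Loose yellow and brown carton, 52 x 78 x 40 mm, on the +x side of the box; origin at the centre of its underside. Leave alone.

How it is judged:
On the way, in this order (a step that is already met when the one before it is completed fails the run):
1. the mushroom button is latched: it stays in with the fingers off it (value of joint stop_button above 0.006 m and contact force between the fingers and stop_button below 0.2 N), for 0.1 s.
2. a finger pushes a wing so that the head is twisted clockwise to its release angle (value of joint stop_head above 0.3 rad and (contact force between the fingers and front_wing_push above 0.2 N or contact force between the fingers and rear_wing_push above 0.2 N)).
At the end, for the whole second after the job is handed in: The mushroom button is fully out again (within 1.5 mm) and its head has sprung back (within 0.08 rad); the start button is out (within 2 mm); the tape measure, offcut and screw box lie still within 15 mm of where they were (value of joint stop_button below 0.0015 m and value of joint stop_head below 0.08 rad and value of joint start_button below 0.002 m and distance of each of tape_measure, offcut, screw_box from where it was at the start of the episode below 0.015 m and linear speed of each of tape_measure, offcut, screw_box below 0.02 m/s); the robot touches nothing.
It fails at once if the start button is pressed (more than 2.5 mm) (value of joint start_button above 0.0025 m).
It fails at once if a wing is pinched (more than 2 N on both of its faces at once) ((contact force between the fingers and front_wing_push above 2 N and contact force between the fingers and front_wing_back above 2 N) or (contact force between the fingers and rear_wing_push above 2 N and contact force between the fingers and rear_wing_back above 2 N)).
It fails at once if the head is turned by gripping or rubbing the round cap (more than 10 N on the cap while it is turned beyond 0.2 rad) (value of joint stop_head above 0.2 rad and contact force between the fingers and stop_cap above 10 N).
It fails at once if the tape measure, the offcut or the screw box is shoved or lifted (more than 15 mm from its place) (distance of any of tape_measure, offcut, screw_box from where it was at the start of the episode above 0.015 m).
It also fails if it takes over 42 s, if anything falls off the work surface, if the arm or the gripper's body presses on something with over 40 N, if the wrist force passes 120 N, or if a joint passes its speed limit or range.

### The arm

A 6-joint arm with a two-finger parallel gripper is mounted at the origin on a cart in front of the work surface, level with it; the furniture and walls round the work are solid. World frame = base frame: x ahead of the robot, y to its left, z up, the work surface at z = 0. Lengths are in m, angles in rad, forces in N, time in s.
With the tool pointing down it reaches from about 0.3 to 0.775 m from the base axis. Payload 14.6 kg.
Tool frame: the origin (TCP) lies at the very end of the fingers, on their centre line; the grasp point (between the pads) lies 19 mm behind it; z points along the fingers, y is the line along which they close (so a half turn about z gives the same grasp; the last joint's range is limited). The gripper opens to 94 mm and grips with 3 to 60 N. Pads are 16 mm wide; open, the fingers measure 119 mm over their backs; the gripper's body (75 mm by 177 mm) begins 78 mm behind the grasp point.
Start: joints at [1.075, 0.3, 1.521, -0, 1.321, -0.067], TCP at [0.229, 0.5, 0.205] pointing down, gripper open.
Joint ranges: [-3.03, 3.03], [-0.79, 2.21], [0.23, 2.52], [-1.04, 4.18], [0, 3.07], [-2.55, 2.55]. Speed limits (rad/s): [2.22, 2.22, 2.57, 3.14, 3.14, 3.14].

### API

Orientations are given as [roll, pitch, yaw] about the fixed x, y, z axes, in that order (R = Rz(yaw) Ry(pitch) Rx(roll)).
In Python, from station import ctrl gives the robot as it stands.
- The arm moves only by the tool move_arm, never from a script. Its argument "increments" is a list of rows, each a list of 7 numbers: the opening, from 0 (shut) to 1 (fully open), then the shift along the tool's x, y, z in units of 50 mm (1.0 is 50 mm), then the turn, a rotation vector about the tool's x, y, z in rad. In form: [[claw, tx, ty, tz, rx, ry, rz], ...]. A call has 1 to 20 rows; each row shifts and turns the commanded pose from where the row before left it, along the tool's axes as they then stand; what a row does not reach is not made up. A row lasts 1/10 s, in which the tool goes at most 50 mm and 8.59 degrees, less where a joint would pass 70% of its speed; a pose out of reach is approached as far as the arm can. A call is refused whole if a number of a shift passes 1 or a number of a turn 0.15, either way. A call with a gripper value outside its range is refused whole. The fingers move at their own pace and stop on an object; "force" is the grip in N (left out, the last holds). Time passes only in rows, so rows that do not move let the fingers close. It gives the time, the measured TCP pose, the force, the opening and the grip force at its end, in the units of the state.
- ctrl.get_obs(): the state, without advancing time (a new reading comes with each control period).
- ctrl.camera(name): name is "side" or "top" or "wrist"; returns a dict with "color" (420x560x3 uint8, blue, green, red), "K" (3x3 intrinsics, pixels), "pose" (4x4, takes a point from camera to world coordinates); the wrist camera has in their place "tool_from_camera" (4x4, takes a point from camera to tool coordinates, whose origin is the TCP and whose axes are the flange's). Camera axes: x right, y down, z forward; pixel columns grow to the right and rows downward; lengths in m; the calibration is good to about 2 mm. A picture is of the moment at which its call begins: read the wrist's pose just before it. There is no depth.
- ctrl.hand_in(): hands the job in; it is judged then, once.
Trained networks look in a picture, given as the dict that the camera call returned (one of the last four; its "shot" number tells which), for a name from the list of things; names that differ only in an ending like _2 or _b are one class to them, and where a whole thing is asked for, a point or a joint stands for the part that bears it (a point fixed in the world has none). Each returns a list of dicts, best first, with "conf" (0 to 1); they miss things now and then, are a little off and sometimes report something else, mostly with a low value. They report only what shows in the picture. A call takes as long as a camera call.
- ctrl.cut_out(name, picture): "mask" (420x560 bool, what is visible of it) and "centre" ([row, column] in pixels, amid what is visible of it).
The state is a dict: "time_s": time; "qpos": joint angles; "joint_vel": joint speeds; "tau": joint torques, N m; "ee_pos": TCP position; "eef_rot": TCP orientation; "force": force on the tool from outside, world axes, zero at the start; "moment": the same for the moment, N m; "grip_width": finger opening in m; "grip_force": force on a finger pad.
Only numpy, scipy, OpenCV 4.12 (cv2) and the standard library are available. Lean on these libraries where they do the work, as an engineer would, in place of code of your own. Each camera call takes 0.05 s, during which the arm holds its last target. There are 200 camera calls.

## Working session

There is one attempt and no reset: what is moved stays moved. The work goes in short steps, Python scripts to look and compute and a tool call to move; the robot and the scene stay as the last step left them, time stands still between calls to the robot, and variables do not carry over. Pictures are saved under pics/ and viewed, at most 10 in all, crops included, and the job is handed in when it is done.

Besides the shell and the picture viewer there is one more tool, called in YAML: its name, and indented under it one key for each argument. move_arm: Moves the arm, as the interface text tells. Its arguments: {"type":"object","properties":{"increments":{"type":"array","items":{"type":"array","items":{"type":"number"}}},"force":{"type":"number"}},"required":["increments"]}

```bash
mkdir -p pics; cat > h.py <<'E'
import numpy as np, cv2
from station import ctrl
def ray(cam,rc):
    K=np.array(cam["K"]);P=np.array(cam["pose"])
    d=P[:3,:3]@np.linalg.solve(K,[rc[1],rc[0],1.]); return P[:3,3],d
def atz(cam,rc,z):
    o,d=ray(cam,rc); return o+d*(z-o[2])/d[2]
E
python3 - <<'E'
from h import *
o=ctrl.get_obs();print(o["time_s"],o["ee_pos"],o["eef_rot"],o["force"],o["grip_width"])
t=ctrl.camera("top");s=ctrl.camera("side")
cv2.imwrite("pics/a.png",np.hstack([t["color"],s["color"]])[:, :, :][:, :1120]) 
cv2.imwrite("pics/a.png",cv2.resize(np.vstack([t["color"],s["color"]]),None,fx=.71,fy=.71))
for n,z in [("stop_cap",.075),("start_top",.056),("stop_box",.045),("front_wing_push",.08),("rear_wing_push",.08),("tape_measure",.035),("offcut",.034),("screw_box",.04)]:
    r=ctrl.cut_out(n,t)
    for q in r[:2]: print(n,round(q["conf"],2),q["centre"],atz(t,q["centre"],z).round(4), q["mask"].sum())
for n in["stop_cap","start_top"]:
    for q in ctrl.cut_out(n,s)[:1]: print("side",n,q["conf"],q["centre"],atz(s,q["centre"],.075 if n=="stop_cap" else .056).round(4))
E
```

```text
0.0 [0.22857644 0.49995742 0.20488495] [-3.14044728e+00 -5.07067744e-05  2.71274515e+00] [-0.15061389 -0.50732833  0.23825928] 0.09389937839315844
stop_cap 0.61 [230.9, 267.5] [0.4932 0.0347 0.075 ] 547
start_top 0.46 [252.4, 232.5] [0.4457 0.1101 0.056 ] 85
stop_box 0.72 [240.4, 257.3] [0.4735 0.0571 0.045 ] 3807
tape_measure 0.84 [203.4, 317.9] [ 0.5599 -0.0764  0.035 ] 916
offcut 0.8 [279.7, 188.0] [0.3837 0.2084 0.034 ] 1125
offcut 0.34 [241.2, 256.5] [0.4721 0.0592 0.034 ] 3944
screw_box 0.58 [172.6, 263.8] [0.6263 0.0466 0.04  ] 840
side stop_cap 0.77 [210.9, 253.4] [0.4929 0.0266 0.075 ]
side start_top 0.38 [205.7, 223.3] [0.4422 0.1035 0.056 ]
```

View pics/a.png

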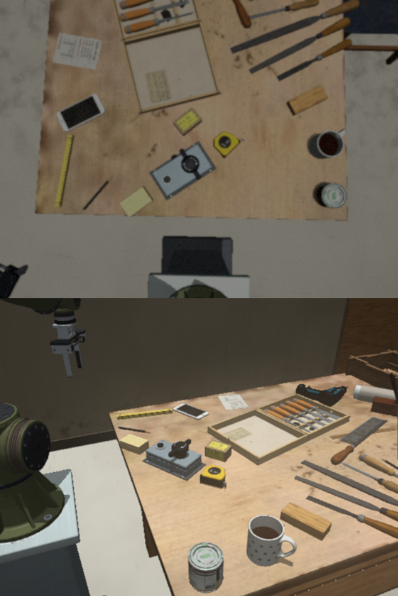

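move_arm:
  increments:
    - [0, -0.54, -0.39, 0, 0, 0, 0]
    - [0, -0.54, -0.39, 0, 0, 0, 0]
    - [0, -0.54, -0.39, 0, 0, 0, 0]
    - [0, -0.54, -0.39, 0, 0, 0, 0]
    - [0, -0.54, -0.39, 0, 0, 0, 0]
    - [0, -0.54, -0.39, 0, 0, 0, 0]
    - [0, -0.54, -0.39, 0, 0, 0, 0]
    - [0, -0.54, -0.39, 0, 0, 0, 0]
    - [0, -0.54, -0.39, 0, 0, 0, 0]
    - [0, -0.54, -0.39, 0, 0, 0, 0]
    - [0, -0.54, -0.39, 0, 0, 0, 0]
    - [0, -0.54, -0.39, 0, 0, 0, 0]
    - [0, -0.54, -0.39, 0, 0, 0, 0]
    - [0, -0.54, -0.39, 0, 0, 0, 0]
    - [0, -0.54, -0.39, 0, 0, 0, 0]
    - [0, -0.54, -0.39, 0, 0, 0, 0.145]
    - [0, 0, 0, 0, 0, 0, 0.145]
    - [0, 0, 0, 0, 0, 0, 0.145]
    - [0, 0, 0, 0, 0, 0, 0.145]
    - [0, 0, 0, 0, 0, 0, 0]

```text
time_s: 2.6
ee_pos: [0.4918, 0.0368, 0.2054]
eef_rot: [3.142, -0.0, 2.13]
force: [-0.5, -0.9, -0.6]
grip_width: 0.0003
grip_force: 0.0
```

```bash
cat >> h.py <<'E'
from scipy.spatial.transform import Rotation as Rn
def wrist():
    o=ctrl.get_obs();c=ctrl.camera("wrist")
    T=np.eye(4);T[:3,:3]=Rn.from_euler("xyz",o["eef_rot"]).as_matrix();T[:3,3]=o["ee_pos"]
    c["pose"]=T@np.array(c["tool_from_camera"]);return o,c
E
python3 - <<'E'
from h import *
o,c=wrist();print(o["time_s"],o["ee_pos"],o["eef_rot"],o["grip_width"]);print(np.array(c["tool_from_camera"]).round(3))
cv2.imwrite("pics/b.png",c["color"])
for n,z in [("stop_cap",.078),("start_top",.056),("stop_box",.045),("front_wing_push",.08),("rear_wing_push",.08)]:
    for q in ctrl.cut_out(n,c)[:2]: print(n,round(q["conf"],2),q["centre"],atz(c,q["centre"],z).round(4), q["mask"].sum())
E
```

```text
2.6 [0.49184886 0.03676496 0.20544206] [ 3.14159263e+00 -1.89623807e-05  2.13027519e+00] 0.00033389374512402106
[[ 0.    -0.96  -0.281  0.082]
 [ 1.     0.001 -0.001 -0.   ]
 [ 0.001 -0.281  0.96  -0.179]
 [ 0.     0.     0.     1.   ]]
stop_cap 0.81 [201.2, 279.0] [0.4927 0.036  0.078 ] 1955
stop_cap 0.41 [200.4, 277.8] [0.4911 0.0361 0.078 ] 2679
start_top 0.92 [121.1, 275.6] [0.4455 0.1045 0.056 ] 370
stop_box 0.97 [159.3, 278.5] [0.4705 0.0704 0.045 ] 12529
```

View pics/b.png

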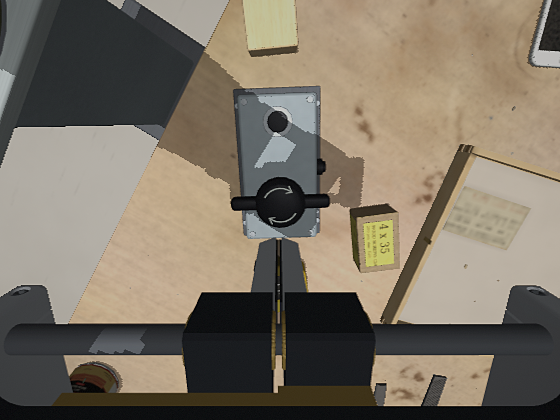

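The wrist view shows the mushroom at about (280, 202), its wings level across cols 231–329, and the start button at (277, 121). The TCP is already above the axis to within about 1 mm.

move_arm:
  increments:
    - [0, 0, 0, 0.5, 0, 0, 0.02]
    - [0, 0, 0, 0.5, 0, 0, -0.04]
    - [0, 0, 0, 0.5, 0, 0, -0.02]
    - [0, 0, 0, 0.5, 0, 0, 0]
    - [0, 0, 0, 0.2, 0, 0, 0]
    - [0, 0, 0, 0.1, 0, 0, 0]
    - [0, 0, 0, 0.1, 0, 0, 0]
    - [0, 0, 0, 0.08, 0, 0, 0]
    - [0, 0, 0, 0, 0, 0, 0]

```text
time_s: 3.8
ee_pos: [0.4923, 0.0369, 0.082]
eef_rot: [3.141, 0.001, 2.173]
force: [-0.5, 0.1, 4.0]
grip_width: 0.0004
grip_force: 1.9
```

move_arm:
  increments:
    - [0, 0, 0, 0.05, 0, 0, 0]
    - [0, 0, 0, 0.05, 0, 0, 0]
    - [0, 0, 0, 0.05, 0, 0, 0]
    - [0, 0, 0, 0, 0, 0, 0]

```text
time_s: 4.2
ee_pos: [0.4924, 0.0368, 0.0746]
eef_rot: [3.14, 0.001, 2.173]
force: [-0.4, 0.6, 6.9]
grip_width: 0.0003
grip_force: 3.2
```

move_arm:
  increments:
    - [0, 0, 0, 0.02, 0, 0, 0]
    - [0, 0, 0, 0.02, 0, 0, 0]
    - [0, 0, 0, 0, 0, 0, 0]

```text
time_s: 4.5
ee_pos: [0.4928, 0.0369, 0.0736]
eef_rot: [3.139, 0.002, 2.173]
force: [-2.7, -0.5, 14.6]
grip_width: 0.0003
grip_force: 7.2
```

move_arm:
  increments:
    - [0, 0, 0, -0.2, 0, 0, 0]
    - [0, 0, 0, -0.4, 0, 0, 0]
    - [0, 0, 0, -0.4, 0, 0, 0]
    - [0, -0.34, -0.44, 0, 0, 0, 0]
    - [0, -0.34, -0.44, 0, 0, 0, 0]
    - [0, 0, 0, 0, 0, 0, 0]

```text
time_s: 5.1
ee_pos: [0.4743, -0.018, 0.1224]
eef_rot: [3.141, 0.0, 2.171]
force: [0.6, 0.2, -0.2]
grip_width: 0.0007
grip_force: 0.0
```

```bash
python3 - <<'E'
from h import *
o,c=wrist();print(o["time_s"],o["ee_pos"],o["eef_rot"],o["force"])
s=ctrl.camera("side")
cv2.imwrite("pics/c.png",np.vstack([c["color"][:330],cv2.resize(s["color"][160:250,180:320],(560,360))[:270]]))
for n,z in [("stop_cap",.07),("start_top",.056)]:
    for q in ctrl.cut_out(n,c)[:1]: print(n,round(q["conf"],2),q["centre"],atz(c,q["centre"],z).round(4))
E
```

```text
5.1 [ 0.47429494 -0.01796625  0.12243114] [3.14145484e+00 4.99749801e-04 2.17084829e+00] [ 0.59908085  0.17698905 -0.17167845]
stop_cap 0.67 [185.2, 332.8] [0.4918 0.0333 0.07  ]
start_top 0.63 [76.4, 340.5] [0.4486 0.1037 0.056 ]
```

View pics/c.png

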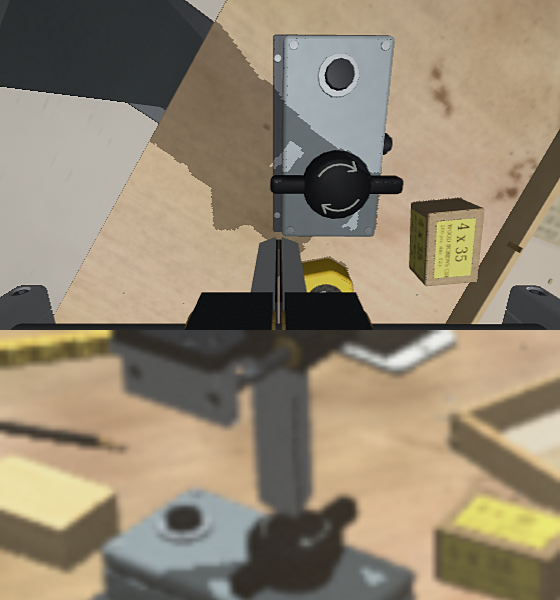

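move_arm:
  increments:
    - [0, 0, 0.05, 0.4, 0, 0, 0]
    - [0, 0, 0, 0.4, 0, 0, 0]
    - [0, 0, 0, 0.3, 0, 0, 0]
    - [0, 0, 0, 0.14, 0, 0, 0]
    - [0, 0, 0, 0, 0, 0, 0]

```text
time_s: 5.8
ee_pos: [0.4766, -0.0142, 0.0594]
eef_rot: [-3.14, -0.001, 2.174]
force: [-0.8, 0.9, 0.1]
grip_width: 0.0006
grip_force: 0.0
```

move_arm:
  increments:
    - [0, 0.1, 0, 0, 0, 0, 0]
    - [0, 0.1, 0, 0, 0, 0, 0]
    - [0, 0.1, 0, 0, 0, 0, 0]
    - [0, 0.05, 0, 0, 0, 0, 0]
    - [0, 0.05, 0, 0, 0, 0, 0]
    - [0, 0, 0, 0, 0, 0, 0]

```text
time_s: 6.4
ee_pos: [0.4656, 0.0019, 0.0601]
eef_rot: [3.141, 0.0, 2.173]
force: [0.8, -1.7, 1.0]
grip_width: 0.0003
grip_force: 0.8
```

move_arm:
  increments:
    - [0, 0.052, -0.016, 0, 0, 0, 0.06]
    - [0, 0.052, -0.016, 0, 0, 0, 0.06]
    - [0, 0.052, -0.016, 0, 0, 0, 0.06]
    - [0, 0.052, -0.016, 0, 0, 0, 0.06]
    - [0, 0.052, -0.016, 0, 0, 0, 0.06]
    - [0, 0.052, -0.016, 0, 0, 0, 0.06]
    - [0, 0, 0, 0, 0, 0, 0]

```text
time_s: 7.1
ee_pos: [0.4545, 0.0137, 0.06]
eef_rot: [3.141, 0.0, 1.812]
force: [0.2, -0.9, 0.5]
grip_width: -0.0001
grip_force: 1.0
```

move_arm:
  increments:
    - [0, 0.052, -0.016, 0, 0, 0, 0.06]
    - [0, 0.052, -0.016, 0, 0, 0, 0.06]
    - [0, 0.052, -0.016, 0, 0, 0, 0.06]
    - [0, 0.052, -0.016, 0, 0, 0, 0.06]
    - [0, 0, 0, 0, 0, 0, 0]

```text
time_s: 7.6
ee_pos: [0.45, 0.0234, 0.06]
eef_rot: [3.141, 0.0, 1.574]
force: [0.9, -2.7, 0.5]
grip_width: 0.0008
grip_force: 1.0
```

```bash
python3 - <<'E'
from h import *
o,c=wrist();print(o["time_s"],o["ee_pos"],o["eef_rot"],o["force"],o["moment"])
s=ctrl.camera("side")
cv2.imwrite("pics/d.png",np.vstack([c["color"][:330],cv2.resize(s["color"][160:250,180:320],(560,360))[:270]]))
E
```

```text
7.6 [0.44995317 0.02340024 0.06002053] [3.14120123e+00 6.53581005e-05 1.57355721e+00] [ 0.91015366 -2.72893898  0.53996692] [-0.45502342 -0.15657804 -0.05422274]
```

View pics/d.png

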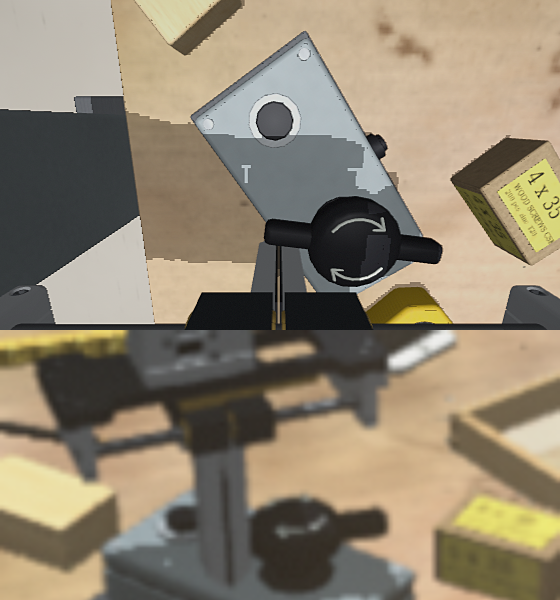

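The head is turned by about 0.7 rad, with the front wing at (285, 233), and the button has visibly risen. Next I back off and lift.

move_arm:
  increments:
    - [0, -0.15, 0, 0, 0, 0, 0]
    - [0, -0.2, 0, 0, 0, 0, 0]
    - [0, -0.3, 0, 0, 0, 0, 0]
    - [0, -0.35, 0, 0, 0, 0, 0]
    - [0, 0, 0, -0.5, 0, 0, 0]
    - [0, 0, 0, -0.8, 0, 0, 0]
    - [0, 0, 0, -0.7, 0, 0, 0]
    - [0, 0, 0, 0, 0, 0, 0]
    - [0, 0, 0, 0, 0, 0, 0]

```text
time_s: 8.6
ee_pos: [0.4497, -0.0271, 0.1599]
eef_rot: [3.141, -0.0, 1.573]
force: [0.4, 0.3, -0.9]
grip_width: 0.0005
grip_force: 0.0
```

```bash
python3 - <<'E'
from h import *
o,c=wrist();print(o["time_s"],o["ee_pos"],o["force"])
s=ctrl.camera("side");t=ctrl.camera("top")
cv2.imwrite("pics/e.png",np.vstack([c["color"][:330],cv2.resize(s["color"][160:250,180:320],(560,360))[:270]]))
for n,z in [("tape_measure",.035),("offcut",.034),("screw_box",.04),("stop_cap",.075)]:
    q=ctrl.cut_out(n,t)
    if q: print(n,atz(t,q[0]["centre"],z).round(4))
q=ctrl.cut_out("stop_cap",s); print(q[0]["centre"] if q else 0)
E
```

```text
8.6 [ 0.44974889 -0.02707519  0.15986306] [ 0.42601187  0.3023995  -0.88931608]
tape_measure [ 0.5731 -0.0906  0.035 ]
offcut [0.3808 0.2094 0.034 ]
screw_box [0.6233 0.0474 0.04  ]
[213.4, 252.0]
```

View pics/e.png

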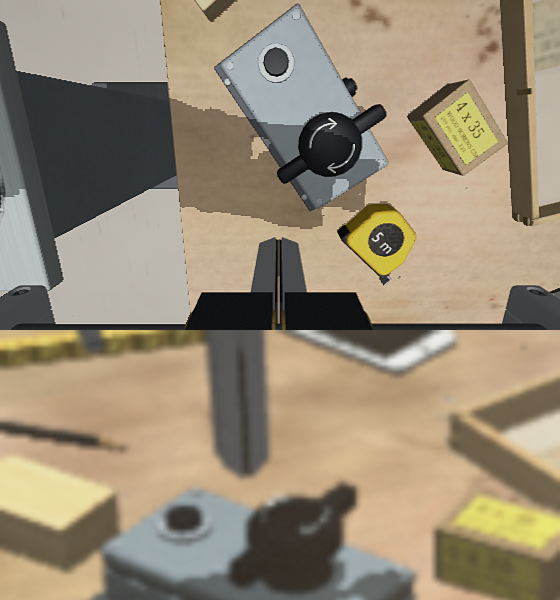

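The wrist and side views show the head back in line with the box (wings from (285, 175) to (378, 113)). The cap is about 15 px higher in the side crop than when latched, so it is out. The loose items are in place; the tape's apparent shift in the top view comes from the arm partly hiding it.

```bash
python3 -c "
from station import ctrl
print(ctrl.hand_in())"
```

```text
the job is handed in; nothing more can be done
None
```

I pressed the emergency stop until it latched, pushed its front wing clockwise until it released, and saw in the camera views that it had popped out and its head had sprung back. The job is handed in, at about 9 s of the 42 s allowed, but no verdict came back.

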